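# Put the tealight away in the push-to-open drawer and prove that it latches

### The job

Put the tealight that was left on the cold hob away, standing upright, in the wider of the two handleless push-to-open drawers on the worktop: press its front in so that it springs ajar, draw it out by its raised edge, set the tealight inside, then push the drawer in until it latches fully home again by itself. Then hook the raised edge from behind and give the latched drawer a steady outward pull of about 10 newtons, for about half a second, to prove that the latch holds, and let go. Keep the narrow drawer shut and leave everything else standing where it is.

Things in the scene. Friction and masses are not known exactly. Their poses are not given: they have to be found in the camera images.
- wide_box: Box of the wide drawer, light wood, 160 mm wide, 150 mm deep, 62 mm high, fixed to the worktop; origin at the centre of its underside. The drawer's front has no handle: 160 mm wide, from 3 to 88 mm above the worktop, 14 mm thick, with a 10 mm gap behind it to the box
- wide_drawer (a joint): Slide of the wide drawer, m: 0 = latched home (so at the start; it cannot be pulled out), positive = drawn out towards the robot, stop at 0.115; negative = pressed in, stop at -0.009. Press in 7 to 9 mm (about 8 N) and back away: it springs out to about 0.05, then slides freely and stays put. Push in from open to -0.006 or beyond (up to about 10 N) and back away: it relatches at 0
- wide_push (a point): Middle of the outer face of the wide drawer's front, 55 mm above the worktop; moves with the drawer. Axes: x horizontally into the box (the pressing direction, away from the robot), y to the left along the front, z up. Any further full press on the latched drawer releases it again
- wide_edge (a point): Middle of the back of the wide drawer's front, at the height of its top edge (88 mm above the worktop) and on the rear face of the strip there, 18 mm behind the outer face; axes as wide_push. The front rises 26 mm above the box's top, so fingertips can come down behind it (over the box's top or, when out, the open tray) and pull it outward (-x)
- wide_strip: Aluminium strip 4 x 140 x 19 mm (from 65 to 84 mm above the worktop) on the back of the raised part of the wide drawer's front; its rear face is what the fingers pull on. Origin at its lower edge, middle
- wide_floor (a point): Point on the tray floor of the wide drawer, 12 mm above the worktop, 50 mm behind the back face of the front, in the middle of the width; moves with the drawer, same axes. The tray inside is 130 mm wide (y) and reaches from 50 mm before this point to 75 mm behind it (x); its sides stand 31 mm above its floor
- narrow_drawer (a joint): Slide of the like but narrower drawer (front 110 mm wide, its own fixed box of the same height and depth) that stands beside the wide one, left or right of it, fronts in line, boxes 12 mm apart; 0 = latched home, same push latch. Not to be used
- narrow_push (a point): Middle of the outer face of the narrow drawer's front, 55 mm above the worktop; axes as wide_push
- tealight: Tealight candle in a metal cup, round, 38 mm across, 15 mm high, loose; origin at the centre of its underside, z up. It stands on the flat glass of the cold hob (6 mm above the worktop) between the tin and the garlic, all in one line, with gaps of about 10 to 25 mm that are too narrow for a finger
- tin: Short round food tin, 76 mm across, 58 mm high, bystander; origin at the centre of its underside
- garlic: Garlic bulb, 60 mm across, 58 mm high, bystander; origin at the centre of its underside
- salt_shaker: Glass salt shaker with a grey cap, 44 mm across, 90 mm high, bystander, on the rear half of the wide box's top; origin at the centre of its underside
- sugar_tub: Small white tub, 72 mm across, 71 mm high, bystander, on the rear half of the narrow box's top; origin at the centre of its underside
Things that resemble listed ones, but are neither listed nor needed, are in the scene too. There is more than one size of the tealight; the job needs the smaller.

How it is judged:
By the outcome, as a careful person would: the job done as asked, in the order asked, and still so for the second after the job is handed in, with the robot touching nothing.
It also fails if it takes over 61 s, if anything falls off the work surface, if the arm or the gripper's body presses on something with over 40 N, if the wrist force passes 120 N, or if a joint passes its speed limit or range.

### The arm

A 7-joint arm with a two-finger parallel gripper is mounted at the origin on a cart in front of the work surface, level with it; the furniture and walls round the work are solid. World frame = base frame: x ahead of the robot, y to its left, z up, the work surface at z = 0. Lengths are in m, angles in degrees, forces in N, time in s.
With the tool pointing down it reaches from about 0.4 to 0.875 m from the base axis. Payload 4.4 kg.
Tool frame: the origin (TCP) lies at the very end of the fingers, on their centre line; the grasp point (between the pads) lies 19 mm behind it; z points along the fingers, y is the line along which they close (so a half turn about z gives the same grasp; the last joint's range is limited). The gripper opens to 85 mm and grips with 20 to 120 N. Pads are 22 mm wide; open, the fingers measure 114 mm over their backs; the gripper's body (76 mm by 85 mm) begins 54 mm behind the grasp point. The pads swing forward as they close: fully open they stand 13 mm farther back than shut.
Start: joints at [69.11, 36.005, 2.206, 86.941, -1.547, 57.084, -1.146], TCP at [0.191, -0.621, 0.231] pointing down, gripper open.
Joint ranges: [-175.42, 175.42], [-21.48, 121.26], [-71.46, 75.88], [10.55, 141.38], [-63.04, 243.04], [13.31, 113.54], [-168.57, 168.57]. Speed limits (degrees/s): [147.25, 147.25, 180, 180, 180, 180, 180].

### API

Orientations are given as a 3x3 rotation matrix whose columns are the frame's x, y, z axes.
In Python, from workcell import arm, imaging gives the robot as it stands. The module is installed in compiled form; this text tells all that it offers.
- The arm moves only by the tool step_hand, called after "Call:" as a command line: name --argument value ..., lists and objects as JSON in quotes. Schema: {"type":"object","properties":{"ticks":{"type":"array","items":{"type":"array","items":{"type":"array","items":{"type":"number"},"minItems":5,"maxItems":5},"minItems":1,"maxItems":12},"minItems":1,"maxItems":1},"force":{"type":"number"},"only":{"type":"string"},"quiet":{"type":"boolean"},"lines":{"type":"string"}},"required":["ticks"],"additionalProperties":false}. ticks is a list that holds a single list of rows (three levels of brackets), with 1 to 12 rows, each of 5 numbers: the finger opening in m, then dx, dy, dz in shares of the most that a row can go, 1 being 50 mm, then a turn about the tool's z in shares of 60 degrees (1.0 is 60 degrees); each row shifts and turns the commanded pose from where the row before left it, along the tool's axes as they then stand; what a row does not reach is not made up. A row lasts 1/10 s, in which the tool goes at most 0.05 m and 8.59 degrees, less where a joint would pass 70% of its speed; a pose out of reach is approached as far as the arm can. The fingers move at their own pace and stop on an object; force is the grip in N (left out, the last holds). Time passes only in rows, so rows that do not move let the fingers close. The tool returns the time, the measured TCP pose, the force, the opening and the grip force at its end. only (a regular expression) keeps the lines of the reply that match it, lines (a string "A,B") keeps lines A to B, and quiet returns only ok. Input that does not fit is refused with a message, and nothing moves.
- arm.get_state(): the state, without advancing time (a new reading comes with each control period).
- imaging.get_image(name): name is "side" or "top"; returns the picture (420x560x3 uint8, red, green, blue); there is no depth.
- imaging.camera_info(name): a dict with "intrinsics" (3x3 intrinsics, pixels), "D" ([k1, k2, p1, p2, k3] as OpenCV has them; the pictures are not rectified), "extrinsics" (4x4, takes a point from camera to world coordinates). Camera axes: x right, y up, looking along -z (the intrinsics and any distortion apply to the point x, -y, -z); pixel columns grow to the right and rows downward; lengths in m; the calibration is good to about 2 mm. A picture is of the moment at which its call begins. camera_info takes no time and is no camera call.
- arm.sign_off(): hands the job in; it is judged then, once.
The state is a dict: "clock": time; "q": joint angles; "joint_velocities": joint speeds; "joint_efforts": joint torques, N m; "eef_pos": TCP position; "orientation": TCP orientation; "wrist_force": force on the tool from outside, world axes, zero at the start; "ft_torque": the same for the moment, N m; "grip_width": finger opening in m; "grip_force": force on a finger pad.
Only numpy, scipy, OpenCV 4.12 (cv2) and the standard library are available. Lean on these libraries where they do the work, as an engineer would, in place of code of your own. Each camera call takes 0.05 s, during which the arm holds its last target. There are 200 camera calls.

## Working session

There is one attempt and no reset: what is moved stays moved. The work goes in short steps, Python scripts to look and compute and a tool call to move; the robot and the scene stay as the last step left them, time stands still between calls to the robot, and variables do not carry over. Pictures are saved under pics/ and viewed, at most 10 in all, crops included, and the job is handed in when it is done.

```bash
mkdir -p pics; python3 - <<'E'
from workcell import arm, imaging
import cv2, numpy as np
for n in("side","top"):
    im=imaging.get_image(n); cv2.imwrite(f"pics/{n}0.png",im[:,:,::-1]); np.save(n+"0.npy",im)
    c=imaging.camera_info(n); print(n,np.round(c["intrinsics"],1).tolist(),c["D"],np.round(c["extrinsics"],3).tolist())
s=arm.get_state(); print(s["clock"],s["eef_pos"],s["orientation"],s["wrist_force"],s["grip_width"])
E
```

```text
side [[463.5, 0.0, 283.1], [0.0, 463.5, 204.6], [0.0, 0.0, 1.0]] [0.0503785 0.        0.        0.        0.       ] [[1.0, 0.026, 0.004, 0.582], [-0.011, 0.52, -0.854, -1.008], [-0.024, 0.854, 0.52, 0.668], [0.0, 0.0, 0.0, 1.0]]
top [[505.3, 0.0, 273.6], [0.0, 505.3, 199.8], [0.0, 0.0, 1.0]] [0.04842544 0.         0.         0.         0.        ] [[0.012, 0.998, -0.064, 0.496], [-1.0, 0.013, 0.015, -0.007], [0.016, 0.064, 0.998, 1.286], [0.0, 0.0, 0.0, 1.0]]
0.1 [ 0.19120807 -0.62064862  0.23047189] [[ 9.55679166e-01  2.94409669e-01 -5.27798238e-04]
 [ 2.94410141e-01 -9.55677765e-01  1.63660965e-03]
 [-2.25713355e-05 -1.71946290e-03 -9.99998521e-01]] [0.64998127 0.66302817 0.00398158] 0.0854768703913902
```

View pics/side0.png

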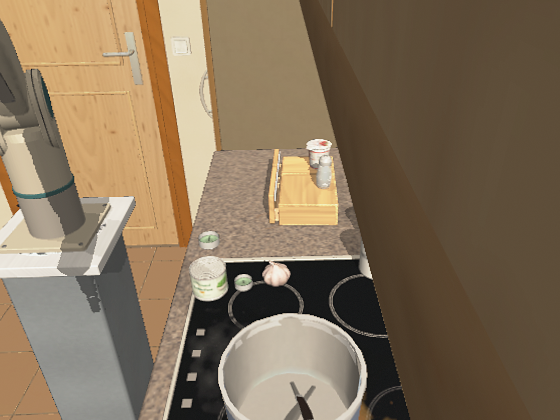

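View pics/top0.png

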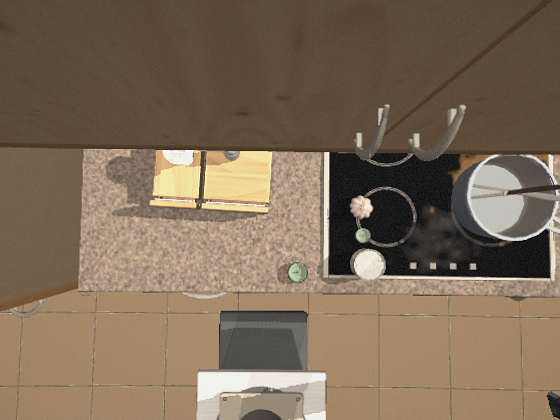

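The side view shows the tin at (209,279), the small tealight at (244,283) and the garlic at (277,273). The drawers are around (305,195). In the top view the wide drawer is on the right (front x from 202 to 270, row ~210) and the narrow one is on the left (150 to 200).

Tealight candidates are top (362,236) / side (244,283), and top (297,272) / side (208,240). The first is the one meant: it is smaller and stands on the hob between tin and garlic.

```bash
cat >h.py <<'E'
import numpy as np,cv2
from workcell import arm,imaging
def ray(n,uv):
    c=imaging.camera_info(n);K=np.array(c["intrinsics"]);E=np.array(c["extrinsics"])
    p=cv2.undistortPoints(np.array([[uv]],float),K,np.array(c["D"]))[0,0]
    d=E[:3,:3]@np.array([p[0],-p[1],-1.]);return E[:3,3],d/np.linalg.norm(d)
def plane(n,uv,z):
    o,d=ray(n,uv);return o+d*(z-o[2])/d[2]
def tri(a,b):
    o1,d1=ray("top",a);o2,d2=ray("side",b)
    t=np.linalg.lstsq(np.c_[d1,-d2],o2-o1,rcond=None)[0]
    p,q=o1+d1*t[0],o2+d2*t[1];return (p+q)/2,np.linalg.norm(p-q)
def blob(im,uv,lo,hi,r):
    hsv=cv2.cvtColor(im,cv2.COLOR_RGB2HSV);m=cv2.inRange(hsv,lo,hi)
    k=np.zeros_like(m);cv2.circle(k,uv,r,255,-1);m&=k
    cs=max(cv2.findContours(m,0,2)[0],key=cv2.contourArea)
    return cv2.minEnclosingCircle(cs),cv2.fitEllipse(cs) if len(cs)>5 else None,cv2.boundingRect(cs)
def proj(n,P):
    c=imaging.camera_info(n);K=np.array(c["intrinsics"]);E=np.linalg.inv(np.array(c["extrinsics"]))
    q=E[:3,:3]@np.array(P)+E[:3,3]
    return cv2.projectPoints(np.array([[q[0],-q[1],-q[2]]]),np.zeros(3),np.zeros(3),K,np.array(c["D"]))[0][0,0]
E
python3 - <<'E'
from h import *
t=np.load("top0.npy");s=np.load("side0.npy")
for nm,u,v in(("small",(362,236),(244,283)),("big",(297,272),(208,240))):
    a=blob(t,u,(35,30,40),(95,255,255),14);b=blob(s,v,(35,30,40),(95,255,255),14)
    print(nm,a,b)
    P,e=tri(a[1][0],b[1][0]);print(np.round(P,4),e,"topdia",2*a[0][1]/505*1.26)
    bb=cv2.cvtColor(t,cv2.COLOR_RGB2HSV)[u[1]-9:u[1]+10:3,u[0]-12:u[0]+13:3]
A=cv2.resize(t[195:290,280:400],(0,0),fx=4,fy=4,interpolation=2)[:,:,::-1]
B=cv2.resize(t[145:220,145:280],(0,0),fx=4,fy=4,interpolation=2)[:,:,::-1]
C=cv2.resize(s[225:310,180:300],(0,0),fx=4,fy=4,interpolation=2)[:,:,::-1]
D=cv2.resize(s[140:230,255:345],(0,0),fx=4,fy=4,interpolation=2)[:,:,::-1]
# mosaic 800x600 : downscale to fit
out=np.zeros((600,800,3),np.uint8)
A=cv2.resize(A,(396,313));C=cv2.resize(C,(396,280));B=cv2.resize(B,(400,222));D=cv2.resize(D,(370,370))
out[:313,:396]=A;out[315:595,:396]=C;out[:222,400:]=B;out[225:595,400:770]=D
cv2.imwrite("pics/crop.png",out)
E
```

```text
small (((362.6056213378906, 235.23239135742188), 7.668295383453369), ((362.5789794921875, 235.137939453125), (14.231440544128418, 14.678277015686035), 37.49812316894531), (356, 228, 15, 15)) (((243.0, 281.5), 8.139510154724121), ((242.8850860595703, 281.08953857421875), (7.481864929199219, 15.486200332641602), 83.70124053955078), (235, 277, 17, 9))
[ 0.4908 -0.2507  0.0197] 0.0029463726346896767 topdia 0.03826555320059899
big (((297.1986999511719, 272.076416015625), 9.699586868286133), ((297.343994140625, 272.13128662109375), (18.648569107055664, 19.269947052001953), 126.32244110107422), (288, 263, 19, 19)) (((208.5, 239.0), 9.552586555480957), ((208.51092529296875, 238.47293090820312), (6.692260265350342, 17.777408599853516), 81.8012924194336), (199, 235, 20, 8))
[ 0.3969 -0.0883  0.0175] 0.002724505511624924 topdia 0.048401898827883275
```

View pics/crop.png

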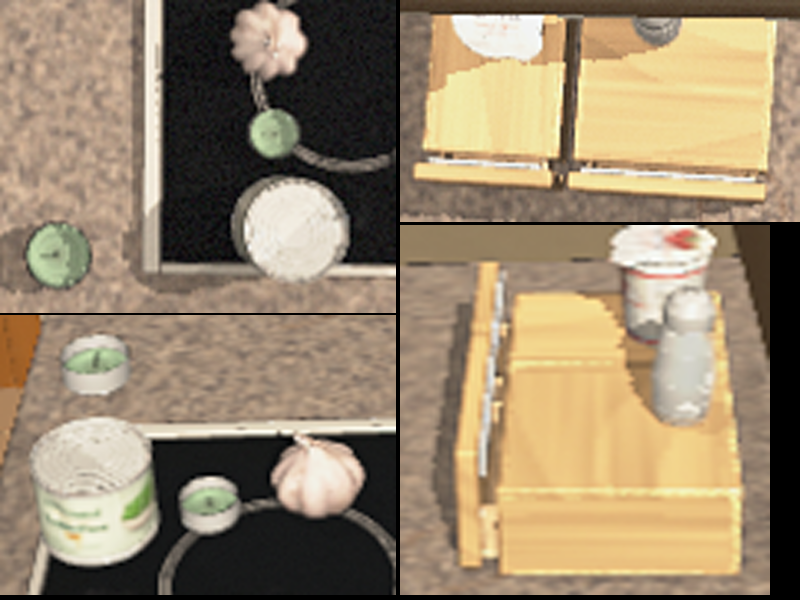

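The crop confirms it. The small tealight (top 362,235; 38 mm; top face at z≈0.020) is on the hob between tin and garlic. The bigger one (297,272; 48 mm) is on the worktop. The front of the wide drawer runs from about (202,208) to (268,212) in the top view.

```bash
python3 - <<'E'
from h import *
t=np.load("top0.npy");s=np.load("side0.npy")
hsv=cv2.cvtColor(t,cv2.COLOR_RGB2HSV)
print("row sat profile col 240",hsv[190:220,240].tolist())
wood=cv2.inRange(hsv,(10,95,110),(30,255,255))
def edge(c0,c1):
    pts=[]
    for c in range(c0,c1):
        r=np.where(wood[195:225,c])[0]
        if len(r): pts.append((c,195+r.max()+.5))
    vx,vy,x,y=cv2.fitLine(np.array(pts,np.float32),cv2.DIST_HUBER,0,.01,.01).ravel()
    return lambda c:(c,y+(c-x)*vy/vx)
f=edge(206,265)
rows=[np.where(wood[205:212,:][i])[0] for i in range(7)]
print([(205+i,r[(r>145)&(r<285)].min(),r[(r>145)&(r<285)].max()) for i,r in enumerate(rows) if len(r)])
L,R=plane("top",f(201.7),.088),plane("top",f(268.5),.088)
print("front",L,R,np.linalg.norm(R-L),np.degrees(np.arctan2(L[0]-R[0],L[1]-R[1])))
P,e=tri(f(268.3),(269.4,196));print("corner",P,e)
a=blob(t,(368,264),(0,0,150),(180,90,255),20);print("tin",a[0],plane("top",a[0][0],.064))
a=blob(t,(362,207),(0,0,110),(30,140,255),16);b=blob(s,(277,274),(0,0,120),(30,140,255),18);print("gar",a[0],plane("top",a[0][0],.04),tri(a[0][0],b[0][0]))
a=blob(s,(209,279),(0,0,110),(180,60,255),26);print(a)
E
```

```text
row sat profile col 240 [[22, 95, 242], [22, 98, 242], [22, 93, 242], [22, 93, 242], [22, 95, 241], [20, 102, 239], [18, 106, 238], [21, 98, 241], [22, 97, 242], [19, 105, 238], [16, 112, 229], [15, 112, 169], [15, 104, 172], [14, 65, 215], [18, 14, 234], [20, 71, 241], [23, 93, 243], [24, 84, 242], [24, 83, 242], [26, 80, 244], [19, 107, 235], [15, 122, 140], [14, 76, 114], [14, 58, 140], [12, 65, 160], [16, 64, 156], [15, 65, 141], [14, 67, 133], [14, 63, 134], [14, 63, 185]]
[(205, np.int64(150), np.int64(234)), (206, np.int64(156), np.int64(250)), (207, np.int64(172), np.int64(266)), (208, np.int64(190), np.int64(268)), (209, np.int64(205), np.int64(268)), (210, np.int64(221), np.int64(268)), (211, np.int64(235), np.int64(268))]
front [0.54981389 0.14414032 0.088     ] [ 0.54168389 -0.01398768  0.088     ] 0.15833685211453508 2.9432178318354167
corner [ 0.54321863 -0.01342129  0.08831711] 0.0030479545638403146
tin ((368.73468017578125, 266.7203369140625), 17.86464500427246) [ 0.41684698 -0.25678501  0.064     ]
gar ((359.4473571777344, 208.6052703857422), 13.61659049987793) [ 0.55759809 -0.23892552  0.04      ] (array([ 0.55938152, -0.2395005 ,  0.03645982]), np.float64(0.0032214739086674203))
(((208.5, 278.5), 25.700294494628906), ((206.73587036132812, 277.0513916015625), (38.68828582763672, 49.49043273925781), 6.735464572906494), (188, 256, 41, 45))
```

Units first: shifts go in shares of 50 mm and turns go in shares of 60 degrees. So -0.045 m is -0.9, 0.02 m is 0.4, 6.7 degrees / 60 = 0.1117.

```bash
cat >>h.py <<'E'
def st(target=None):
    s=arm.get_state();R=np.array(s["orientation"]);p=np.array(s["eef_pos"])
    print("t",s["clock"],"p",np.round(p,4),"yaw",round(np.degrees(np.arctan2(R[1,0],R[0,0])),2),"tilt",np.round(R[:,2],3),"F",np.round(s["wrist_force"],1),"w",round(s["grip_width"],4),round(s["grip_force"],1))
    if target is not None: print("d",np.round(R.T@(np.array(target)-p),4))
E
```

Call:
step_hand --ticks '[[[0, 0.9, 0, 0, 0.1117], [0, 0.9, 0, 0, 0.1117], [0, 0.9, 0, 0, 0.11], [0, 0.4, -0.9, 0, 0], [0, 0.2, -0.9, 0, 0], [0, 0, -0.9, 0, 0], [0, 0, -0.9, 0, 0], [0, 0, -0.9, 0, 0], [0, 0, -0.9, 0, 0]]]'

```text
clock: 1.0
eef_pos: [0.3668, -0.3267, 0.2311]
orientation: [[0.999, -0.05, -0.0], [-0.05, -0.999, 0.0], [-0.0, -0.0, -1.0]]
wrist_force: [1.3, 0.6, 0.3]
grip_width: 0.0003
grip_force: 0.0
```

```bash
python3 -c "
from h import *
st((0.496,0.0676,0.18))
print('shaker',plane('top',(232,153),.152))"
```

```text
t 1.0 p [ 0.3668 -0.3267  0.2311] yaw -2.88 tilt [-0.  0. -1.] F [1.3 0.6 0.3] w 0.0003 0.0
d [ 0.1092 -0.4003  0.0512]
shaker [0.67407859 0.07049876 0.152     ]
```

Scaled: -0.045 m is -0.9, -0.03 m is -0.6.

Call:
step_hand --ticks '[[[0, 0.4, -0.9, 0, 0], [0, 0.4, -0.9, 0, 0], [0, 0.4, -0.9, 0, 0], [0, 0.4, -0.9, 0, 0], [0, 0.4, -0.9, 0.6, 0], [0, 0, -0.9, 0.6, 0], [0, 0, -0.9, 0.6, 0], [0, 0, -0.9, 0.6, 0], [0, 0, -0.6, 0.6, 0], [0, 0, 0, 0.6, 0], [0, 0, 0, 0, 0]]]'

```text
clock: 2.1
eef_pos: [0.4802, 0.0406, 0.059]
orientation: [[0.999, -0.048, -0.007], [-0.048, -0.999, -0.001], [-0.007, 0.001, -1.0]]
wrist_force: [-0.6, -0.6, 0.2]
grip_width: -0.0004
grip_force: 0.0
```

```bash
python3 -c "
from h import *
st((0.496,0.0676,0.045))"
```

```text
t 2.1 p [0.4802 0.0406 0.059 ] yaw -2.73 tilt [-0.007 -0.001 -1.   ] F [-0.6 -0.6  0.2] w -0.0004 0.0
d [ 0.0146 -0.0277  0.0139]
```

Scaled: -0.02 m is -0.4, 0.01 m is 0.2.

Call:
step_hand --ticks '[[[0, 0.2, -0.4, 0.2, 0], [0, 0, 0, 0, 0], [0, 0, 0, 0, 0]]]'

```text
clock: 2.4
eef_pos: [0.4944, 0.0584, 0.0531]
orientation: [[0.999, -0.051, 0.001], [-0.051, -0.999, -0.0], [0.001, 0.0, -1.0]]
wrist_force: [-0.4, -0.1, -0.1]
grip_width: 0.0001
grip_force: 0.0
```

```bash
python3 -c "
from h import *
st((0.535,0.0656,0.045))"
```

```text
t 2.4 p [0.4944 0.0584 0.0531] yaw -2.91 tilt [ 0.001 -0.    -1.   ] F [-0.4 -0.1 -0.1] w 0.0001 0.0
d [ 0.0402 -0.0093  0.0081]
```

Scaled: 0.01 m is 0.2, -0.009 m is -0.18.

Call:
step_hand --ticks '[[[0, 0.2, -0.18, 0.1, 0], [0, 0.2, 0, 0, 0], [0, 0.2, 0, 0, 0], [0, 0.1, 0, 0, 0], [0, 0.06, 0, 0, 0], [0, 0, 0, 0, 0]]]'

```text
clock: 3.0
eef_pos: [0.5329, 0.0659, 0.0471]
orientation: [[0.999, -0.051, 0.0], [-0.051, -0.999, -0.0], [0.0, 0.0, -1.0]]
wrist_force: [0.3, 0.4, -0.3]
grip_width: 0.0
grip_force: 0.0
```

```bash
python3 -c "
from h import *
st((0.535,0.0656,0.045))"
```

```text
t 3.0 p [0.5329 0.0659 0.0471] yaw -2.91 tilt [ 0. -0. -1.] F [ 0.3  0.4 -0.3] w 0.0 0.0
d [0.0022 0.0002 0.0021]
```

Scaled: 0.003 m is 0.06, 0.002 m is 0.04.

Call:
step_hand --ticks '[[[0, 0.06, 0, 0, 0], [0, 0.04, 0, 0, 0], [0, 0.04, 0, 0, 0], [0, 0.04, 0, 0, 0], [0, 0, 0, 0, 0]]]'

```text
clock: 3.5
eef_pos: [0.5383, 0.0657, 0.0466]
orientation: [[0.999, -0.05, -0.006], [-0.05, -0.999, -0.0], [-0.006, 0.001, -1.0]]
wrist_force: [-6.4, 0.6, 3.0]
grip_width: 0.0
grip_force: 0.0
```

```bash
python3 -c "
from h import *
st((0.535,0.0656,0.045))"
```

```text
t 3.5 p [0.5383 0.0657 0.0466] yaw -2.87 tilt [-0.006 -0.    -1.   ] F [-6.4  0.6  3. ] w 0.0 0.0
d [-0.0033  0.0003  0.0017]
```

Scaled: 0.002 m is 0.04.

Call:
step_hand --ticks '[[[0, 0.04, 0, 0, 0], [0, 0.04, 0, 0, 0], [0, 0, 0, 0, 0]]]'

```text
clock: 3.8
eef_pos: [0.542, 0.0655, 0.0466]
orientation: [[0.999, -0.05, -0.007], [-0.05, -0.999, -0.0], [-0.007, 0.001, -1.0]]
wrist_force: [-6.4, 0.3, 3.6]
grip_width: 0.0
grip_force: 0.0
```

Call:
step_hand --ticks '[[[0, 0.04, 0, 0, 0], [0, 0.04, 0, 0, 0], [0, 0, 0, 0, 0]]]'

```text
clock: 4.1
eef_pos: [0.5441, 0.0654, 0.0465]
orientation: [[0.999, -0.05, -0.011], [-0.05, -0.999, -0.0], [-0.011, 0.001, -1.0]]
wrist_force: [-10.0, 0.1, 5.6]
grip_width: -0.0002
grip_force: 0.0
```

Scaled: -0.04 m is -0.8, -0.03 m is -0.6.

Call:
step_hand --ticks '[[[0, 0, 0, 0, 0], [0, -0.4, 0, 0, 0], [0, -0.6, 0, 0, 0], [0, -0.8, 0, 0, 0], [0, -0.6, 0, 0, 0], [0, 0, 0, -0.8, 0], [0, 0, 0, -0.8, 0], [0, 0, 0, 0, 0]]]'

```text
clock: 4.9
eef_pos: [0.4357, 0.0721, 0.1314]
orientation: [[0.999, -0.05, 0.007], [-0.05, -0.999, 0.002], [0.007, -0.003, -1.0]]
wrist_force: [0.5, 0.3, -0.1]
grip_width: 0.0
grip_force: 0.0
```

```bash
python3 - <<'E'
from h import *
st()
t=imaging.get_image("top");s=imaging.get_image("side")
out=np.zeros((600,800,3),np.uint8)
out[:400,:560]=cv2.resize(t[140:240,140:280],(560,400),interpolation=2)[:,:,::-1]
out[400:600,:400]=cv2.resize(s[130:230,180:380],(400,200))[:,:,::-1]
cv2.imwrite("pics/c2.png",out)
E
```

```text
t 4.9 p [0.4357 0.0721 0.1314] yaw -2.86 tilt [ 0.007  0.002 -1.   ] F [ 0.5  0.3 -0.1] w 0.0 0.0
```

View pics/c2.png

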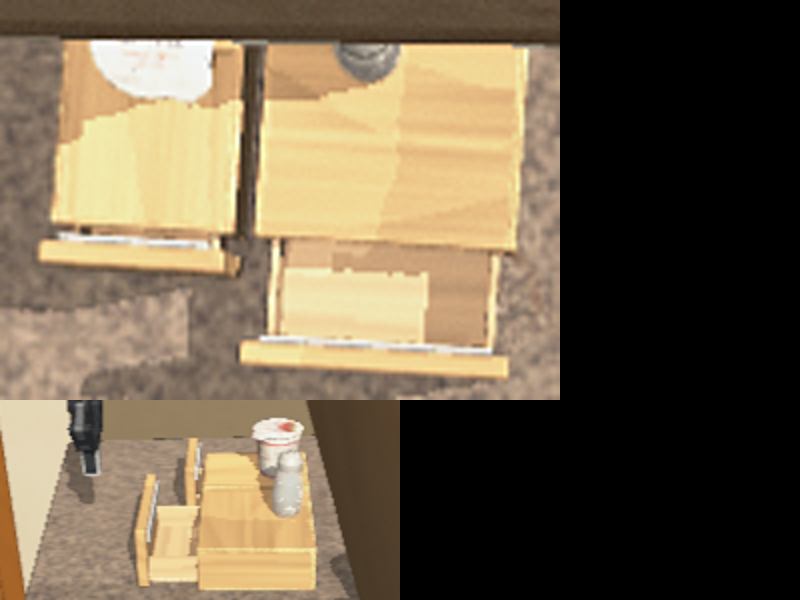

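The wide drawer has sprung ajar about 50 mm, with its front edge at crop (241,350) to (507,370). The narrow one is still shut. Next I hook behind the front.

Scaled: 0.04 m is 0.8, 0.03 m is 0.6.

Call:
step_hand --ticks '[[[0, 0.8, 0, 0, 0], [0, 0.8, 0, 0, 0], [0, 0.44, 0, 0, 0], [0, 0, 0, 0, 0], [0, 0, 0, 0.6, 0], [0, 0, 0, 0.6, 0], [0, 0, 0, 0.16, 0], [0, 0, 0, 0, 0], [0, 0, 0, 0, 0]]]'

```text
clock: 5.9
eef_pos: [0.5344, 0.0665, 0.0598]
orientation: [[0.999, -0.05, -0.002], [-0.05, -0.999, 0.001], [-0.002, -0.001, -1.0]]
wrist_force: [-0.1, -0.8, 1.0]
grip_width: 0.0001
grip_force: 0.0
```

```bash
python3 -c "
from h import *
st((0.525,0.0657,0.062))"
```

```text
t 5.9 p [0.5344 0.0665 0.0598] yaw -2.88 tilt [-0.002  0.001 -1.   ] F [-0.1 -0.8  1. ] w 0.0001 0.0
d [-0.0094  0.0013 -0.0022]
```

Scaled: -0.01 m is -0.2, -0.008 m is -0.16.

Call:
step_hand --ticks '[[[0, -0.16, 0, 0, 0], [0, -0.16, 0, 0, 0], [0, -0.2, 0, 0, 0], [0, -0.2, 0, 0, 0], [0, -0.2, 0, 0, 0], [0, -0.2, 0, 0, 0], [0, -0.2, 0, 0, 0], [0, -0.08, 0, 0, 0], [0, 0, 0, 0, 0], [0, 0, 0, 0, 0]]]'

```text
clock: 6.9
eef_pos: [0.4642, 0.0701, 0.0594]
orientation: [[0.999, -0.05, -0.002], [-0.05, -0.999, 0.001], [-0.002, -0.0, -1.0]]
wrist_force: [1.2, 0.0, -0.0]
grip_width: -0.0
grip_force: 0.0
```

```bash
python3 - <<'E'
from h import *
t=imaging.get_image("top")
cv2.imwrite("pics/c3.png",cv2.resize(t[140:260,140:290],(750,600),interpolation=2)[:,:,::-1])
E
```

```text
(no output)
```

View pics/c3.png

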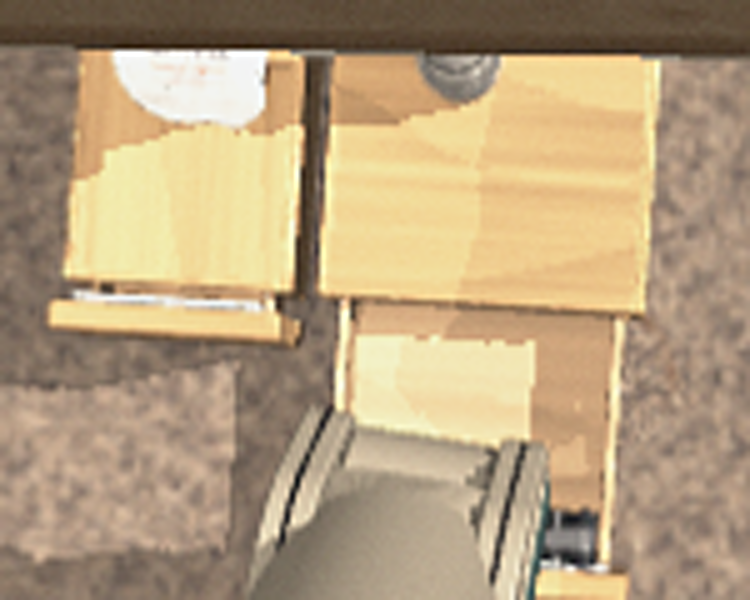

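Scaled: -0.045 m is -0.9, 0.04 m is 0.8, -5 degrees / 60 = -0.0833.

Call:
step_hand --ticks '[[[0, 0.28, 0, 0, 0], [0, 0, 0, -0.9, 0], [0, 0, 0, -0.9, 0], [0.065, 0, 0.8, 0, -0.0833], [0.065, 0.28, 0.9, 0, -0.0833], [0.065, 0, 0.9, 0, 0], [0.065, 0, 0.9, 0, 0], [0.065, 0, 0.9, 0, 0], [0.065, 0, 0.9, 0, 0], [0.065, 0, 0.9, 0, 0], [0.065, 0, 0, 0, 0], [0.065, 0, 0, 0, 0]]]'

```text
clock: 8.15
eef_pos: [0.5196, -0.2397, 0.1489]
orientation: [[0.993, 0.121, -0.002], [0.121, -0.993, 0.001], [-0.002, -0.001, -1.0]]
wrist_force: [0.4, 1.1, 0.1]
grip_width: 0.0649
grip_force: 0.0
```

```bash
python3 -c "
from h import *
st((0.491,-0.251,0.06))"
```

```text
t 8.15 p [ 0.5196 -0.2397  0.1489] yaw 6.95 tilt [-0.002  0.001 -1.   ] F [0.4 1.1 0.1] w 0.0649 0.0
d [-0.0296  0.0078  0.0889]
```

Scaled: 0.04 m is 0.8, -0.03 m is -0.6.

Call:
step_hand --ticks '[[[0.065, -0.6, 0.16, 0, 0], [0.065, 0, 0, 0.8, 0], [0.065, 0, 0, 0.8, 0], [0.065, 0, 0, 0.2, 0], [0.065, 0, 0, 0, 0], [0.065, 0, 0, 0, 0]]]'

```text
clock: 8.75
eef_pos: [0.4923, -0.2495, 0.0603]
orientation: [[0.992, 0.125, -0.0], [0.125, -0.992, 0.0], [-0.0, -0.0, -1.0]]
wrist_force: [0.1, 0.6, 0.9]
grip_width: 0.065
grip_force: 0.0
```

```bash
python3 - <<'E'
from h import *
st((0.491,-0.251,0.008))
t=imaging.get_image("top");s=imaging.get_image("side")
out=np.zeros((600,800,3),np.uint8)
out[:,:400]=cv2.resize(t[180:300,320:400],(400,600),interpolation=2)[:,:,::-1]
out[:500,400:]=cv2.resize(s[210:310,200:280],(400,500),interpolation=2)[:,:,::-1]
cv2.imwrite("pics/c4.png",out)
E
```

```text
t 8.75 p [ 0.4923 -0.2495  0.0603] yaw 7.2 tilt [-0.  0. -1.] F [0.1 0.6 0.9] w 0.065 0.0
d [-0.0015  0.0013  0.0523]
```

View pics/c4.png

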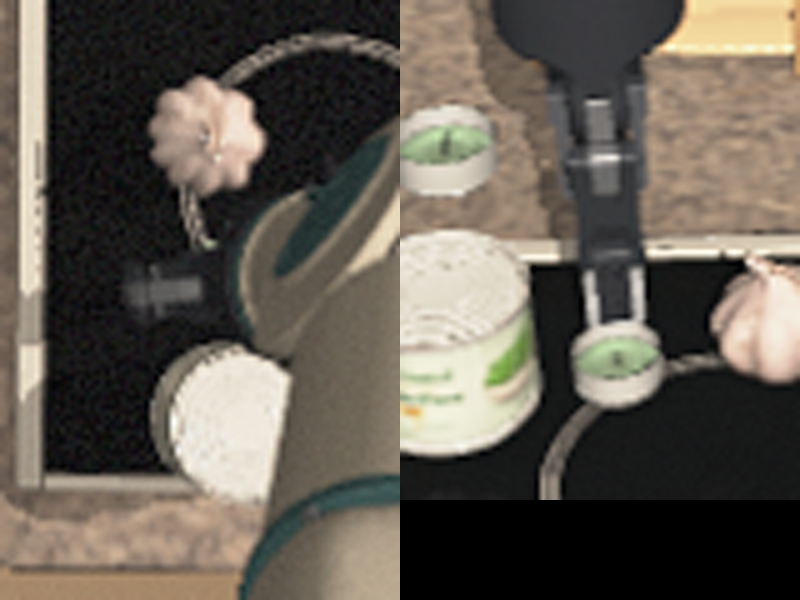

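The gripper is centred over the small tealight (side crop 618,365) in x, with tin and garlic clear on both sides. Now I descend.

Scaled: 0.03 m is 0.6, 0.015 m is 0.3.

Call:
step_hand --ticks '[[[0.065, -0.02, 0.02, 0.6, 0], [0.065, 0, 0, 0.3, 0], [0.065, 0, 0, 0.12, 0], [0.065, 0, 0, 0, 0], [0.065, 0, 0, 0, 0]]]'

```text
clock: 9.35
eef_pos: [0.4908, -0.2512, 0.0089]
orientation: [[0.992, 0.124, -0.001], [0.124, -0.992, 0.0], [-0.001, -0.0, -1.0]]
wrist_force: [0.2, -0.3, 0.9]
grip_width: 0.0648
grip_force: 0.0
```

```bash
python3 -c "
from h import *
st((0.491,-0.251,0.006))"
```

```text
t 9.35 p [ 0.4908 -0.2512  0.0089] yaw 7.13 tilt [-0.001  0.    -1.   ] F [ 0.2 -0.3  0.9] w 0.0648 0.0
d [ 0.0003 -0.0002  0.0029]
```

Scaled: 0.002 m is 0.04.

Call:
step_hand --ticks '[[[0.065, 0, 0, 0.04, 0], [0.03, 0, 0, 0, 0], [0.03, 0, 0, 0, 0], [0.03, 0, 0, 0, 0], [0.03, 0, 0, 0, 0], [0.03, 0, 0, 0, 0], [0.03, 0, 0, 0, 0]]]' --force 25

```text
clock: 10.05
eef_pos: [0.4906, -0.2511, 0.0069]
orientation: [[0.992, 0.124, -0.001], [0.124, -0.992, 0.0], [-0.001, -0.001, -1.0]]
wrist_force: [-0.7, 1.3, 5.9]
grip_width: 0.0364
grip_force: 25.0
```

Scaled: -0.045 m is -0.9, -0.04 m is -0.8, 5.1 degrees / 60 = 0.085.

Call:
step_hand --ticks '[[[0.03, 0, 0, -0.4, 0], [0.03, 0, 0, -0.8, 0], [0.03, 0, 0, -0.9, 0], [0.03, 0, 0, -0.9, 0], [0.03, 0, -0.6, 0, 0], [0.03, 0.1, -0.8, 0, 0], [0.03, 0.1, -0.8, 0, 0], [0.03, 0.2, -0.8, 0, 0], [0.03, 0.2, -0.8, 0, 0], [0.03, 0.2, -0.8, 0, 0.0833], [0.03, 0.2, -0.8, 0, 0.085], [0.03, 0, -0.6, 0, 0]]]'

```text
clock: 11.25
eef_pos: [0.5124, 0.0557, 0.1563]
orientation: [[0.999, -0.051, -0.001], [-0.051, -0.999, 0.001], [-0.001, -0.001, -1.0]]
wrist_force: [-0.3, -0.7, -0.3]
grip_width: 0.0364
grip_force: 25.3
```

Call:
step_hand --ticks '[[[0.03, 0, 0, 0, 0], [0.03, 0, 0, 0, 0]]]'

```text
clock: 11.45
eef_pos: [0.5115, 0.0529, 0.1563]
orientation: [[0.999, -0.05, -0.002], [-0.05, -0.999, 0.0], [-0.002, -0.0, -1.0]]
wrist_force: [-0.9, -1.6, 0.2]
grip_width: 0.0366
grip_force: 25.3
```

```bash
python3 -c "
from h import *
st((0.503,0.067,0.08))"
```

```text
t 11.45 p [0.5115 0.0529 0.1563] yaw -2.85 tilt [-0.002  0.    -1.   ] F [-0.9 -1.6  0.2] w 0.0366 25.3
d [-0.0091 -0.0136  0.0763]
```

Next: look at the drawer and the held tealight, measuring the front's current position in the top view.

Scaled: 0.03 m is 0.6, -0.0135 m is -0.27.

Call:
step_hand --ticks '[[[0.03, -0.18, -0.27, 0, 0], [0.03, 0, 0, 0.6, 0], [0.03, 0, 0, 0.6, 0], [0.03, 0, 0, 0.1, 0], [0.03, 0, 0, 0, 0], [0.03, 0, 0, 0, 0]]]'

```text
clock: 12.05
eef_pos: [0.5042, 0.0654, 0.0924]
orientation: [[0.999, -0.053, -0.0], [-0.053, -0.999, 0.0], [-0.0, -0.0, -1.0]]
wrist_force: [0.6, -1.0, -0.3]
grip_width: 0.0367
grip_force: 25.3
```

```bash
python3 - <<'E'
from h import *
st((0.503,0.067,0.013))
t=imaging.get_image("top");s=imaging.get_image("side")
print([np.round(proj("top",P),1) for P in((.4318,-.0093,.088),(.4406,.1505,.088))])
out=np.zeros((600,800,3),np.uint8)
out[:400,:400]=cv2.resize(t[180:280,180:280],(400,400),interpolation=2)[:,:,::-1]
out[:500,400:]=cv2.resize(s[130:230,200:280],(400,500),interpolation=2)[:,:,::-1]
cv2.imwrite("pics/c5.png",out)
E
```

```text
t 12.05 p [0.5042 0.0654 0.0924] yaw -3.06 tilt [-0.  0. -1.] F [ 0.6 -1.  -0.3] w 0.0367 25.3
d [-0.0013 -0.0015  0.0794]
[array([265.9, 259.7]), array([198. , 255.3])]
```

View pics/c5.png

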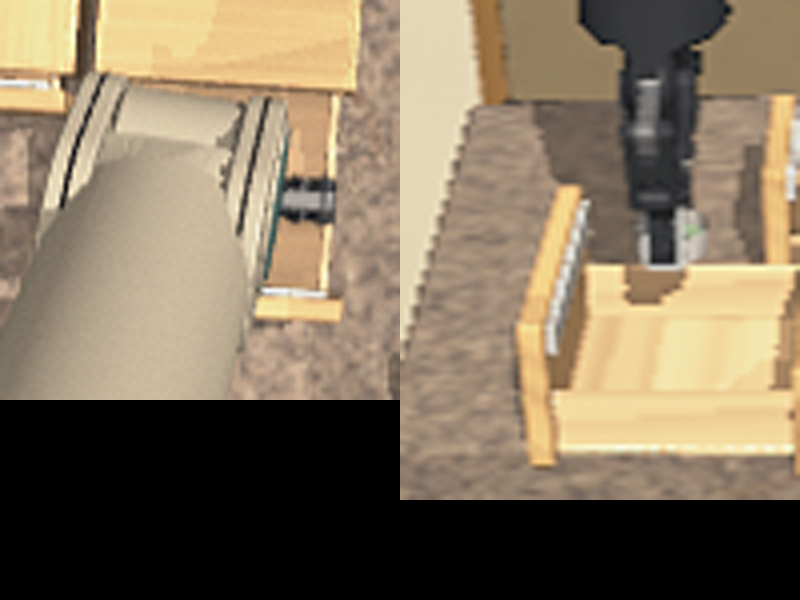

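The drawer is open about 0.11, with its front at top crop (343,310). The tealight is partly hidden behind the finger, so I check its tilt with a bigger crop.

```bash
python3 - <<'E'
from h import *
s=imaging.get_image("side")
a=proj("side",(0.491+.0122,.066,.0924+.0125));print(a)
cv2.imwrite("pics/c6.png",cv2.resize(s[160:200,235:275],(600,600),interpolation=cv2.INTER_CUBIC)[:,:,::-1])
E
```

```text
[253.68486568 175.63479358]
```

View pics/c6.png

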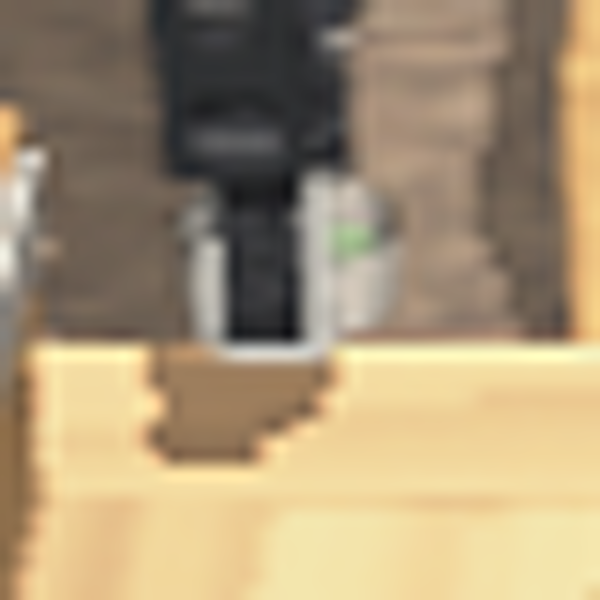

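The tealight is centred between the fingers and upright: cup from column 187 to 397, wax at (352,240), rim on top. I lower it to the tray floor.

Scaled: 0.03 m is 0.6, 0.01 m is 0.2.

Call:
step_hand --ticks '[[[0.03, -0.02, -0.03, 0.6, 0], [0.03, 0, 0, 0.6, 0], [0.03, 0, 0, 0.2, 0], [0.03, 0, 0, 0.1, 0], [0.03, 0, 0, 0, 0], [0.03, 0, 0, 0, 0]]]'

```text
clock: 12.8
eef_pos: [0.5032, 0.068, 0.0175]
orientation: [[0.999, -0.052, 0.0], [-0.052, -0.999, 0.001], [0.0, -0.001, -1.0]]
wrist_force: [-0.8, 0.3, -0.3]
grip_width: 0.0362
grip_force: 25.3
```

```bash
python3 -c "
from h import *
st((0.503,0.067,0.013))"
```

```text
t 12.8 p [0.5032 0.068  0.0175] yaw -2.97 tilt [ 0.     0.001 -1.   ] F [-0.8  0.3 -0.3] w 0.0362 25.3
d [-0.0001  0.001   0.0045]
```

Scaled: 0.002 m is 0.04.

Call:
step_hand --ticks '[[[0.03, 0, 0, 0.04, 0], [0.03, 0, 0, 0.04, 0], [0.03, 0, 0, 0, 0], [0.03, 0, 0, 0, 0]]]'

```text
clock: 13.2
eef_pos: [0.5025, 0.0681, 0.0127]
orientation: [[0.999, -0.052, -0.001], [-0.052, -0.999, 0.001], [-0.001, -0.001, -1.0]]
wrist_force: [0.2, 0.3, 1.6]
grip_width: 0.0361
grip_force: 25.4
```

```bash
python3 -c "
from h import *
st()"
```

```text
t 13.2 p [0.5025 0.0681 0.0127] yaw -2.96 tilt [-0.001  0.001 -1.   ] F [0.2 0.3 1.6] w 0.0361 25.4
```

Call:
step_hand --ticks '[[[0.044, 0, 0, 0, 0], [0.05, 0, 0, 0, 0], [0.06, 0, 0, 0, 0], [0.065, 0, 0, 0, 0], [0.065, 0, 0, 0, 0]]]'

```text
clock: 13.7
eef_pos: [0.5023, 0.068, 0.0125]
orientation: [[0.999, -0.052, -0.002], [-0.052, -0.999, 0.001], [-0.002, -0.001, -1.0]]
wrist_force: [0.5, 0.5, 0.0]
grip_width: 0.0651
grip_force: 0.0
```

Call:
step_hand --ticks '[[[0.065, 0, 0, -0.6, 0], [0.065, 0, 0, -0.9, 0], [0.065, 0, 0, -0.9, 0], [0.04, 0, 0, -0.6, 0], [0, -0.9, 0, 0, 0], [0, -0.9, 0, 0, 0], [0, -0.9, 0, 0, 0], [0, -0.2, 0, 0, 0], [0, 0, 0, 0, 0]]]'

```text
clock: 14.6
eef_pos: [0.3561, 0.0756, 0.1629]
orientation: [[0.999, -0.051, -0.003], [-0.051, -0.999, 0.001], [-0.003, -0.001, -1.0]]
wrist_force: [0.9, -0.4, -0.4]
grip_width: 0.0
grip_force: 0.0
```

```bash
python3 - <<'E'
from h import *
st((.39,.071,.047))
t=imaging.get_image("top");s=imaging.get_image("side")
out=np.zeros((600,800,3),np.uint8)
out[:400,:400]=cv2.resize(t[180:280,180:280],(400,400),interpolation=2)[:,:,::-1]
out[:500,400:]=cv2.resize(s[130:230,200:280],(400,500),interpolation=2)[:,:,::-1]
cv2.imwrite("pics/c7.png",out)
E
```

```text
t 14.6 p [0.3561 0.0756 0.1629] yaw -2.91 tilt [-0.003  0.001 -1.   ] F [ 0.9 -0.4 -0.4] w 0.0 0.0
d [0.0344 0.0029 0.1158]
```

View pics/c7.png

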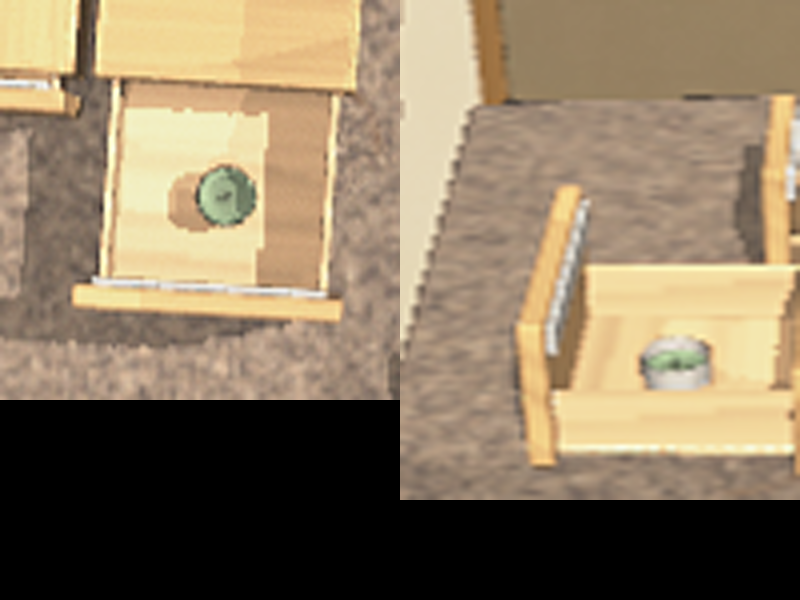

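The tealight stands upright in the middle of the tray (top crop 226,195; side crop 676,362). Now I push the drawer shut, gently.

Scaled: 0.045 m is 0.9, 0.04 m is 0.8.

Call:
step_hand --ticks '[[[0, 0.76, 0.06, 0, 0], [0, 0, 0, 0.8, 0], [0, 0, 0, 0.9, 0], [0, 0, 0, 0.6, 0], [0, 0, 0, 0, 0], [0, 0, 0, 0, 0]]]'

```text
clock: 15.3
eef_pos: [0.3944, 0.0723, 0.0649]
orientation: [[0.999, -0.053, -0.009], [-0.053, -0.999, 0.006], [-0.009, -0.006, -1.0]]
wrist_force: [0.1, -0.4, -0.3]
grip_width: -0.0
grip_force: 0.0
```

```bash
python3 -c "
from h import *
st((.425,.071,.047))"
```

```text
t 15.3 p [0.3944 0.0723 0.0649] yaw -3.04 tilt [-0.009  0.006 -1.   ] F [ 0.1 -0.4 -0.3] w -0.0 0.0
d [ 0.0308 -0.0002  0.0176]
```

Scaled: 0.01 m is 0.2, 0.008 m is 0.16.

Call:
step_hand --ticks '[[[0, 0.2, 0, 0.1, 0], [0, 0.2, 0, 0.1, 0], [0, 0.1, 0, 0.1, 0], [0, 0.06, 0, 0, 0], [0, 0.1, 0, 0, 0], [0, 0.12, 0, 0, 0], [0, 0.14, 0, 0, 0], [0, 0.16, 0, 0, 0], [0, 0.16, 0, 0, 0], [0, 0.16, 0, 0, 0], [0, 0.16, 0, 0, 0], [0, 0.16, 0, 0, 0]]]'

```text
clock: 16.5
eef_pos: [0.4796, 0.0685, 0.0493]
orientation: [[0.999, -0.052, -0.009], [-0.052, -0.999, 0.007], [-0.01, -0.007, -1.0]]
wrist_force: [-1.5, 1.3, 3.1]
grip_width: -0.0001
grip_force: 0.6
```

```bash
python3 -c "
from h import *
st((.533,.066,.047))"
```

```text
t 16.5 p [0.4796 0.0685 0.0493] yaw -2.98 tilt [-0.009  0.007 -1.   ] F [-1.5  1.3  3.1] w -0.0001 0.6
d [ 0.0535 -0.0003  0.0018]
```

Scaled: 0.008 m is 0.16, 0.007 m is 0.14.

Call:
step_hand --ticks '[[[0, 0.16, 0, 0, 0], [0, 0.16, 0, 0, 0], [0, 0.16, 0, 0, 0], [0, 0.16, 0, 0, 0], [0, 0.14, 0, 0, 0], [0, 0.12, 0, 0, 0], [0, 0.1, 0, 0, 0], [0, 0.08, 0, 0, 0], [0, 0.06, 0, 0, 0], [0, 0.04, 0, 0, 0], [0, 0.04, 0, 0, 0], [0, 0, 0, 0, 0]]]'

```text
clock: 17.7
eef_pos: [0.539, 0.0655, 0.0491]
orientation: [[0.999, -0.052, -0.011], [-0.052, -0.999, 0.008], [-0.012, -0.008, -1.0]]
wrist_force: [-2.2, 1.7, 8.3]
grip_width: -0.0004
grip_force: 1.4
```

```bash
python3 -c "
from h import *
st((.544,.0654,.047))"
```

```text
t 17.7 p [0.539  0.0655 0.0491] yaw -2.98 tilt [-0.011  0.008 -1.   ] F [-2.2  1.7  8.3] w -0.0004 1.4
d [ 0.005  -0.0001  0.0021]
```

Scaled: 0.002 m is 0.04.

Call:
step_hand --ticks '[[[0, 0.04, 0, 0, 0], [0, 0.04, 0, 0, 0], [0, 0, 0, 0, 0]]]'

```text
clock: 18.0
eef_pos: [0.5423, 0.0653, 0.0491]
orientation: [[0.999, -0.052, -0.013], [-0.052, -0.999, 0.009], [-0.013, -0.008, -1.0]]
wrist_force: [-5.3, 0.5, 11.9]
grip_width: 0.0001
grip_force: 2.4
```

Call:
step_hand --ticks '[[[0, 0.04, 0, 0, 0], [0, 0.04, 0, 0, 0], [0, 0, 0, 0, 0]]]'

```text
clock: 18.3
eef_pos: [0.545, 0.0653, 0.0491]
orientation: [[0.999, -0.052, -0.015], [-0.052, -0.999, 0.009], [-0.016, -0.008, -1.0]]
wrist_force: [-8.8, 2.3, 14.6]
grip_width: -0.0002
grip_force: 3.8
```

Scaled: -0.04 m is -0.8, -0.03 m is -0.6.

Call:
step_hand --ticks '[[[0, 0.04, 0, 0, 0], [0, 0, 0, 0, 0], [0, -0.4, 0, 0, 0], [0, -0.6, 0, 0, 0], [0, -0.6, 0, -0.8, 0], [0, 0, 0, -0.8, 0], [0, 0, 0, 0, 0]]]'

```text
clock: 19.0
eef_pos: [0.4733, 0.068, 0.133]
orientation: [[0.999, -0.053, -0.002], [-0.053, -0.999, 0.008], [-0.002, -0.008, -1.0]]
wrist_force: [1.4, 0.1, 0.4]
grip_width: 0.0001
grip_force: 0.0
```

```bash
python3 - <<'E'
from h import *
st((.59,.063,.13))
t=imaging.get_image("top");s=imaging.get_image("side")
out=np.zeros((600,800,3),np.uint8)
out[:400,:480]=cv2.resize(t[150:250,150:270],(480,400),interpolation=2)[:,:,::-1]
out[400:600,:400]=cv2.resize(s[130:230,180:380],(400,200))[:,:,::-1]
cv2.imwrite("pics/c8.png",out)
# strip column profile, compare to narrow line
h=cv2.cvtColor(t,cv2.COLOR_RGB2HSV);print(h[200:222,250].tolist());print(cv2.cvtColor(np.load("top0.npy"),cv2.COLOR_RGB2HSV)[200:222,250].tolist())
E
```

```text
t 19.0 p [0.4733 0.068  0.133 ] yaw -3.02 tilt [-0.002  0.008 -1.   ] F [1.4 0.1 0.4] w 0.0001 0.0
d [ 0.1168 -0.0011  0.0028]
[[20, 100, 242], [15, 112, 195], [15, 101, 185], [14, 101, 199], [15, 98, 204], [15, 103, 198], [15, 100, 206], [15, 101, 206], [15, 101, 205], [15, 103, 203], [15, 99, 199], [14, 99, 194], [15, 100, 191], [15, 101, 192], [15, 101, 202], [15, 100, 209], [15, 101, 207], [14, 104, 201], [16, 102, 203], [15, 99, 209], [15, 101, 200], [14, 101, 200]]
[[20, 99, 242], [15, 114, 196], [14, 103, 184], [14, 111, 181], [45, 2, 244], [23, 10, 206], [20, 95, 236], [23, 94, 243], [24, 84, 242], [25, 80, 243], [22, 90, 249], [16, 120, 185], [15, 109, 101], [16, 61, 125], [12, 59, 134], [13, 61, 121], [13, 64, 107], [14, 68, 143], [15, 66, 189], [15, 70, 211], [13, 72, 178], [14, 66, 169]]
```

View pics/c8.png

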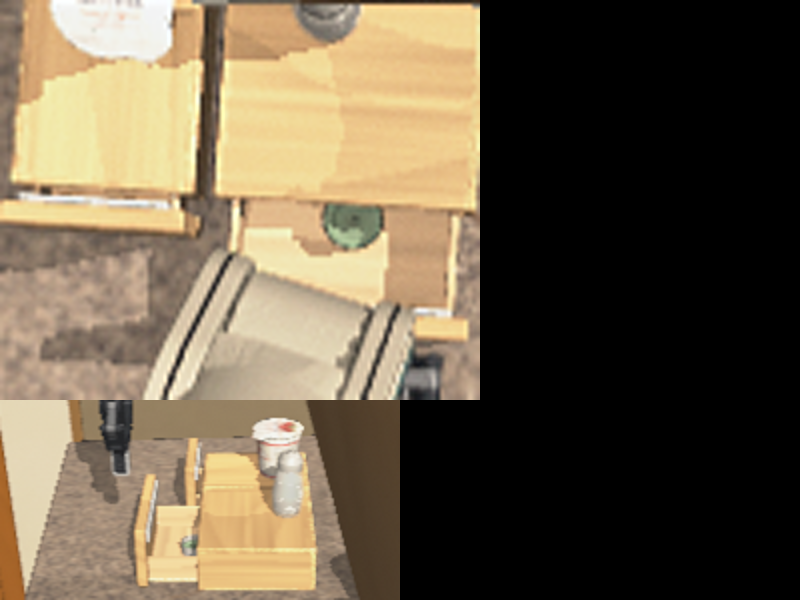

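The drawer sprang back to about 0.05: its front is at crop (440,328). The tealight is still upright inside (352,218), and the narrow drawer is shut. The large upward force suggests the finger's wider knuckle rode on the front's top edge, so I'll push again with the tips higher, in one unbroken stroke.

Units first: shifts go in shares of 50 mm and turns go in shares of 60 degrees. So 0.04 m is 0.8, 0.031 m is 0.62.

Call:
step_hand --ticks '[[[0, -0.4, 0, 0, 0], [0, 0, 0, 0.8, 0], [0, 0, 0, 0.62, 0], [0, 0, 0, 0, 0], [0, 0, 0, 0, 0]]]'

```text
clock: 19.6
eef_pos: [0.4494, 0.0692, 0.0578]
orientation: [[0.999, -0.053, -0.012], [-0.053, -0.999, 0.007], [-0.013, -0.006, -1.0]]
wrist_force: [0.2, -0.0, 0.5]
grip_width: 0.0002
grip_force: 0.0
```

```bash
python3 -c "
from h import *
st((.485,.0685,.062))"
```

```text
t 19.6 p [0.4494 0.0692 0.0578] yaw -3.04 tilt [-0.012  0.007 -1.   ] F [ 0.2 -0.   0.5] w 0.0002 0.0
d [ 0.0356 -0.0012 -0.0047]
```

Scaled: 0.015 m is 0.3, 0.01 m is 0.2.

Call:
step_hand --ticks '[[[0, 0.3, 0, -0.12, 0], [0, 0.2, 0, 0, 0], [0, 0.12, 0, 0, 0], [0, 0.12, 0, 0, 0], [0, 0.14, 0, 0, 0], [0, 0.14, 0, 0, 0], [0, 0.14, 0, 0, 0], [0, 0.14, 0, 0, 0], [0, 0.12, 0, 0, 0], [0, 0.1, 0, 0, 0]]]'

```text
clock: 20.6
eef_pos: [0.5233, 0.0662, 0.0633]
orientation: [[0.999, -0.052, -0.016], [-0.052, -0.999, 0.008], [-0.016, -0.008, -1.0]]
wrist_force: [-9.1, 0.7, 6.5]
grip_width: 0.0001
grip_force: 4.4
```

```bash
python3 -c "
from h import *
st((.54,.0685,.062))"
```

```text
t 20.6 p [0.5233 0.0662 0.0633] yaw -2.97 tilt [-0.016  0.008 -1.   ] F [-9.1  0.7  6.5] w 0.0001 4.4
d [ 0.0165 -0.0031  0.0011]
```

Call:
step_hand --ticks '[[[0, 0, 0, 0, 0], [0, 0, 0, 0, 0]]]'

```text
clock: 20.8
eef_pos: [0.5245, 0.0661, 0.0633]
orientation: [[0.999, -0.052, -0.013], [-0.052, -0.999, 0.008], [-0.013, -0.007, -1.0]]
wrist_force: [-4.8, 0.7, 3.3]
grip_width: -0.0002
grip_force: 2.5
```

```bash
cat >>h.py <<'E'
def opening():
    "wide front's outer top edge along columns near its right end, as drawer opening (m)"
    t=imaging.get_image("top");V=cv2.GaussianBlur(cv2.cvtColor(t,cv2.COLOR_RGB2HSV),(3,1),0)[:,:,2].astype(float)
    for c in range(256,267,2):
        best=None
        col=V[:,c]; d=col[205:262]-col[207:264]   # drop from wood to dark ground
        r=205+np.argmax(d)+1; P=plane("top",(c,r),.088)
        # along box x from latched face line
        off=-(np.dot(P[:2]-np.array([.5457,.0651]),[.9987,-.0513]))
        print(c,r,int(d.max()),round(off,4),end=" | ")
    print()
E
python3 -c "
from h import *
st();opening()"
```

```text
t 20.8 p [0.5245 0.0661 0.0633] yaw -2.97 tilt [-0.013  0.008 -1.   ] F [-4.8  0.7  3.3] w -0.0002 2.5
256 215 196 0.0063 | 258 215 156 0.0059 | 260 215 144 0.0056 | 262 216 119 0.0077 | 264 217 123 0.0098 | 266 216 113 0.0071 |
```

Scaled: 0.005 m is 0.1, 0.004 m is 0.08.

Call:
step_hand --ticks '[[[0, 0.1, 0, 0, 0], [0, 0.1, 0, 0, 0], [0, 0.1, 0, 0, 0], [0, 0.1, 0, 0, 0], [0, 0.08, 0, 0, 0]]]'

```text
clock: 21.35
eef_pos: [0.5452, 0.0652, 0.0629]
orientation: [[0.998, -0.052, -0.02], [-0.051, -0.999, 0.009], [-0.02, -0.008, -1.0]]
wrist_force: [-15.9, 0.7, 12.7]
grip_width: -0.0005
grip_force: 7.9
```

```bash
python3 -c "
from h import *
st();opening()"
```

```text
t 21.35 p [0.5452 0.0652 0.0629] yaw -2.95 tilt [-0.02   0.009 -1.   ] F [-15.9   0.7  12.7] w -0.0005 7.9
256 206 154 -0.0151 | 258 206 125 -0.0154 | 260 213 79 0.0009 | 262 206 98 -0.016 | 264 208 161 -0.0115 | 266 208 156 -0.0118 |
```

Scaled: -0.02 m is -0.4, -0.01 m is -0.2.

Call:
step_hand --ticks '[[[0, -0.1, 0, 0, 0], [0, -0.12, 0, 0, 0], [0, -0.2, 0, 0, 0], [0, -0.4, 0, 0, 0], [0, -0.4, 0, 0, 0], [0, 0, 0, 0, 0]]]'

```text
clock: 22.0
eef_pos: [0.487, 0.0677, 0.0643]
orientation: [[0.999, -0.052, -0.011], [-0.052, -0.999, 0.007], [-0.011, -0.007, -1.0]]
wrist_force: [0.2, -0.7, -0.6]
grip_width: 0.0
grip_force: 0.0
```

```bash
python3 -c "
from h import *
st();opening()"
```

```text
t 22.0 p [0.487  0.0677 0.0643] yaw -3.0 tilt [-0.011  0.007 -1.   ] F [ 0.2 -0.7 -0.6] w 0.0 0.0
256 211 126 -0.0032 | 258 212 139 -0.0012 | 260 212 145 -0.0015 | 262 212 157 -0.0018 | 264 212 161 -0.0021 | 266 212 147 -0.0024 |
```

The drawer is latched home: its front edge is at row 212, as at the start. Next is the hook behind the strip for the pull test.

Scaled: -0.04 m is -0.8, -0.03 m is -0.6.

Call:
step_hand --ticks '[[[0, 0, 0, -0.8, 0], [0, 0, 0, -0.6, 0], [0, 0.6, 0, 0, 0], [0, 0.8, 0, 0, 0], [0, 0.6, 0, 0, 0], [0, 0, 0, 0, 0], [0, 0, 0, 0, 0]]]'

```text
clock: 22.75
eef_pos: [0.5906, 0.0615, 0.133]
orientation: [[0.999, -0.052, -0.008], [-0.052, -0.999, 0.006], [-0.009, -0.006, -1.0]]
wrist_force: [-0.9, -0.1, -0.3]
grip_width: 0.0002
grip_force: 0.0
```

```bash
python3 -c "
from h import *
st((.587,.063,.07))"
```

```text
t 22.75 p [0.5906 0.0615 0.133 ] yaw -3.0 tilt [-0.008  0.006 -1.   ] F [-0.9 -0.1 -0.3] w 0.0002 0.0
d [-0.0032 -0.0009  0.063 ]
```

Call:
step_hand --ticks '[[[0, -0.06, 0, 0.6, 0], [0, 0, 0, 0.4, 0], [0, 0, 0, 0.22, 0], [0, 0, 0, 0, 0], [0, 0, 0, 0, 0]]]'

```text
clock: 23.25
eef_pos: [0.5861, 0.0625, 0.0727]
orientation: [[0.999, -0.052, -0.009], [-0.052, -0.999, 0.007], [-0.009, -0.007, -1.0]]
wrist_force: [0.6, 0.8, 0.6]
grip_width: 0.0001
grip_force: 0.0
```

```bash
python3 -c "
from h import *
st((.587,.063,.069))"
```

```text
t 23.25 p [0.5861 0.0625 0.0727] yaw -3.0 tilt [-0.009  0.007 -1.   ] F [0.6 0.8 0.6] w 0.0001 0.0
d [ 0.0009 -0.0005  0.0037]
```

Scaled: -0.004 m is -0.08, -0.003 m is -0.06.

Call:
step_hand --ticks '[[[0, -0.08, 0, 0.04, 0], [0, -0.06, 0, 0, 0], [0, -0.04, 0, 0, 0], [0, 0, 0, 0, 0], [0, 0, 0, 0, 0]]]'

```text
clock: 23.75
eef_pos: [0.5769, 0.0632, 0.0704]
orientation: [[0.999, -0.052, -0.009], [-0.052, -0.999, 0.007], [-0.01, -0.007, -1.0]]
wrist_force: [-0.3, 0.6, 0.5]
grip_width: -0.0004
grip_force: 0.0
```

Scaled: -0.002 m is -0.04.

Call:
step_hand --ticks '[[[0, -0.04, 0, 0, 0], [0, -0.04, 0, 0, 0], [0, 0, 0, 0, 0]]]'

```text
clock: 24.05
eef_pos: [0.5749, 0.0632, 0.0705]
orientation: [[0.999, -0.052, -0.005], [-0.052, -0.999, 0.007], [-0.005, -0.006, -1.0]]
wrist_force: [5.2, 0.1, -3.9]
grip_width: -0.0001
grip_force: 2.4
```

Scaled: -0.0017 m is -0.034.

Call:
step_hand --ticks '[[[0, -0.034, 0, 0, 0], [0, 0, 0, 0, 0]]]'

```text
clock: 24.25
eef_pos: [0.5747, 0.0632, 0.0706]
orientation: [[0.999, -0.052, -0.002], [-0.052, -0.999, 0.006], [-0.003, -0.006, -1.0]]
wrist_force: [7.5, -0.5, -6.0]
grip_width: 0.0006
grip_force: 3.8
```

Scaled: -0.0018 m is -0.036.

Call:
step_hand --ticks '[[[0, -0.036, 0, 0, 0], [0, 0, 0, 0, 0]]]'

```text
clock: 24.45
eef_pos: [0.5744, 0.0632, 0.0707]
orientation: [[0.999, -0.052, 0.001], [-0.052, -0.999, 0.006], [0.0, -0.006, -1.0]]
wrist_force: [10.5, 0.8, -8.0]
grip_width: 0.0
grip_force: 5.2
```

Pulling at 10.5 N. I hold it for about half a second, then release.

Call:
step_hand --ticks '[[[0, 0, 0, 0, 0], [0, 0, 0, 0, 0], [0, 0, 0, 0, 0], [0, 0, 0, 0, 0]]]'

```text
clock: 24.85
eef_pos: [0.5744, 0.0632, 0.0707]
orientation: [[0.999, -0.052, 0.0], [-0.052, -0.999, 0.006], [0.0, -0.006, -1.0]]
wrist_force: [9.4, 0.2, -7.9]
grip_width: -0.0002
grip_force: 5.1
```

Call:
step_hand --ticks '[[[0, 0.12, 0, 0, 0], [0, 0.12, 0, 0, 0], [0, 0, 0, 0, 0], [0, 0, 0, -0.6, 0], [0, 0, 0, -0.8, 0], [0, 0, 0, 0, 0]]]'

```text
clock: 25.45
eef_pos: [0.5847, 0.0618, 0.1445]
orientation: [[0.999, -0.053, -0.002], [-0.053, -0.999, 0.008], [-0.003, -0.008, -1.0]]
wrist_force: [1.3, 0.1, 0.6]
grip_width: -0.0005
grip_force: 0.0
```

Call:
step_hand --ticks '[[[0, -0.9, 0, 0, 0], [0, -0.9, 0, 0, 0], [0, -0.9, 0, -0.4, 0], [0, -0.9, 0, -0.4, 0], [0, 0, 0, 0, 0], [0, 0, 0, 0, 0]]]'

```text
clock: 26.05
eef_pos: [0.4021, 0.0719, 0.1824]
orientation: [[0.999, -0.051, -0.009], [-0.051, -0.999, 0.008], [-0.009, -0.008, -1.0]]
wrist_force: [1.0, 0.6, -0.2]
grip_width: -0.0002
grip_force: 0.0
```

```bash
python3 - <<'E'
from h import *
st();opening()
t=imaging.get_image("top");t0=np.load("top0.npy")
d=cv2.absdiff(t,t0).max(2)>60
s=imaging.get_image("side");s0=np.load("side0.npy");e=cv2.absdiff(s,s0).max(2)>60
for nm,m,(x,y),r in(("tin",d,(368,264),20),("gar",d,(362,207),16),("big",d,(297,272),12),("narrow front",d,(175,205),12),("small",d,(362,236),10),("shaker",e,(324,172),16),("tub",e,(318,150),12),("tin s",e,(209,279),22),("gar s",e,(277,273),14)):
    print(nm,round(m[y-r:y+r,x-r:x+r].mean(),3),end="; ")
E
```

```text
t 26.05 p [0.4021 0.0719 0.1824] yaw -2.94 tilt [-0.009  0.008 -1.   ] F [ 1.   0.6 -0.2] w -0.0002 0.0
256 212 124 -0.0008 | 258 212 142 -0.0012 | 260 212 149 -0.0015 | 262 212 160 -0.0018 | 264 212 159 -0.0021 | 266 212 146 -0.0024 | 
tin 0.0; gar 0.0; big 0.0; narrow front 0.0; small 0.35; shaker 0.0; tub 0.0; tin s 0.0; gar s 0.0;
```

```bash
python3 -c "
from workcell import arm
print(arm.sign_off())"
```

```text
the job is handed in; nothing more can be done
None
```

The job is handed in at about 26 s: the tealight stood upright in the wide drawer when last seen, before the final push. The first push didn't latch and the drawer sprang ajar again; the second push latched it. It then held an outward pull of about 10 N for half a second. The narrow drawer is still shut and nothing else moved.

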